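# Set the bottle lanes of a tray with a spacer gauge

## Task

Set both bottle lanes of the tray to the width given by the wooden gauge: hook the gauge over the divider nearer the fence and draw that divider in until the gauge's thick foot just bears on the fence, then lift the gauge out and do the same with the other divider until the foot just bears on the first divider, without shoving the first one along. Move the dividers only with the gauge, press gently, keep the gripper off tray and dividers, and leave the other things alone. Finally stand the gauge upright on the worktop beside the tray and let go.

Things in the scene. Friction and masses are not known exactly. Their poses are not given: they have to be found in the camera images.
- tray: fixed plywood tray, 170 mm (x) by 290 mm (y), origin under its centre on the worktop; floor 12 mm up. Its +y axis runs along the row to the fence (the left end seen from the robot). Aluminium side rails at x = +-74 mm are 24 mm high. Two dividers stand across the row (along x) and slide along it on the rails; they cannot turn or lift
- fence_face (a point): centre of the inner face (towards the dividers) of the fixed aluminium fence across the +y end of the tray, 28 mm above the worktop; axes as the tray's. The fence is 134 mm long in x, 15 mm thick, its top 40.5 mm above the worktop
- divider_near_face (a point): centre of the face towards the fence of the divider nearer the fence, 28 mm above the worktop; axes as the tray's. An aluminium bar 120 mm long (x), 14 mm thick (y), its top 38 mm above the worktop; dark guide shoes only beyond 50 mm from its middle. Slides along y with about 6 N drag and stays where left. Starts 78 to 95 mm from the fence
- divider_near_back (a point): centre of that divider's other face, 14 mm farther from the fence, where the gauge's hook leg pushes it; axes as the tray's. Pushed with more than about 6 N, it moves, also when it is already set
- divider_far_face (a point): centre of the face towards the fence of the second divider, which is like the first (same size, about 6 N drag), and is 70 to 107 mm beyond the first one at the start; axes as the tray's
- gauge_center (a point): centre of the loose wooden gauge, 39 mm above its underside; z up, y along it. About 150 g, 40 (x) by 84 (y) by 78 mm, stands on its feet to the right of the tray. Grip block on top: 36 mm (x) by 30 mm (y), from 42 to 78 mm above the underside, centred; under it a bridge 84 mm long from 30 to 42 mm, on two feet. It starts turned at most 0.7 rad from the tray
- gauge_foot (a point): middle of the outer (+y) face of the gauge's thick foot, 42 mm along +y from the gauge's centre, 15 mm above its underside; axes as the gauge's. This face must point to the fence. The foot is 54 mm thick along y (from -12 to +42 mm of the gauge's centre), 30 mm high, 40 mm wide
- gauge_hook (a point): middle of the inner (+y) face of the gauge's thin hook leg, 32 mm along -y from the gauge's centre, 15 mm above its underside. The leg is 10 mm thick, 30 mm high. Between leg and foot is an open slot 20 mm wide for the 14 mm divider. With the leg on a divider's back and the foot on the fence or on the divider before, the clear lane is 60 mm
- marker: black-and-white marker pen lying on the worktop at the far right, beyond the gauge, 135 mm long; a bystander; origin under its centre
- tape_spare: roll of brown packing tape lying flat behind the tray, 92 mm across, 48 mm high; a bystander; origin under its centre
- tape_mask: thin roll of pale tape lying flat behind the tray, 100 mm across, 25 mm high; a bystander; origin under its centre
- scoop_cup: white plastic cup standing behind the gauge (the nearer of two such cups), 66 mm across, 89 mm high; a bystander; origin under its centre
- funnel: blue funnel standing mouth down at the right, 120 mm across, 114 mm high; a bystander; origin under its centre
Not all that is in view belongs to the job. Leave any purple look-alike of the part that bears gauge_center alone.

How it is judged:
On the way, in this order (a step that is already met when the one before it is completed fails the run):
1. the first lane is 60 mm wide (within 1.5 mm), the gauge standing in it with its thick foot bearing on the fence (touching, or within 1 mm) (y of divider_near_face in the frame of fence_face between -0.0615 and -0.0585 m and y of gauge_foot in the frame of fence_face between -0.003 and 0.002 m and x of gauge_foot in the frame of fence_face between -0.04 and 0.04 m and z of gauge_foot in the frame of fence_face below 0.015 m and (contact force between gauge and tray above 0.5 N or y of gauge_foot in the frame of fence_face above -0.001 m)).
2. the second lane is 60 mm wide (within 1.5 mm), the gauge standing in it with its thick foot bearing on the first divider (touching, or within 1 mm) (y of divider_near_face in the frame of fence_face between -0.0615 and -0.0585 m and y of divider_far_face in the frame of divider_near_back between -0.0615 and -0.0585 m and y of gauge_foot in the frame of divider_near_back between -0.003 and 0.002 m and x of gauge_foot in the frame of divider_near_back between -0.04 and 0.04 m and z of gauge_foot in the frame of divider_near_back below 0.015 m and (contact force between gauge and divider_near above 0.5 N or y of gauge_foot in the frame of divider_near_back above -0.001 m)).
At the end, for the whole second after the job is handed in: both lanes (fence to first divider, first to second divider) are 60 mm clear within 1.5 mm, and the gauge stands still and upright (within 0.1 rad) on the worktop, off the tray, released (y of divider_near_face in the frame of fence_face between -0.0615 and -0.0585 m and y of divider_far_face in the frame of divider_near_back between -0.0615 and -0.0585 m and height (world z) of gauge_center between 0.035 and 0.043 m and angle between gauge_center's own z axis and vertical below 0.1 rad and linear speed of gauge below 0.02 m/s); the robot touches nothing.
It fails at once if the gauge presses the tray or its fence with more than 20 N (contact force between gauge and tray above 20 N).
It fails at once if the gauge presses a divider with more than 25 N (contact force between gauge and divider_near above 25 N or contact force between gauge and divider_far above 25 N).
It fails at once if the robot itself touches the tray or a divider (contact force between any of the fingers, the arm and tray above 1 N or contact force between any of the fingers, the arm and divider_near above 1 N or contact force between any of the fingers, the arm and divider_far above 1 N).
It fails at once if a bystander is moved more than 20 mm (distance of any of marker, tape_spare, tape_mask, scoop_cup, funnel from where it was at the start of the episode above 0.02 m).
It also fails if it takes over 67 s, if anything falls off the work surface, if the arm or the gripper's body presses on something with over 40 N, if the wrist force passes 120 N, or if a joint passes its speed limit or range.

## Robot

A 6-joint arm with a two-finger parallel gripper is mounted at the origin on a cart in front of the work surface, level with it; the furniture and walls round the work are solid. World frame = base frame: x ahead of the robot, y to its left, z up, the work surface at z = 0. Lengths are in m, angles in rad, forces in N, time in s.
With the tool pointing down it reaches from about 0.35 to 0.8 m from the base axis. Payload 7.3 kg.
Tool frame: the origin (TCP) lies at the very end of the fingers, on their centre line; the grasp point (between the pads) lies 19 mm behind it (manip.grasp_offset is the z of the grasp point in the tool frame, in m); z points along the fingers, y is the direction in which the jaws open and shut (so a half turn about z gives the same grasp; the last joint's range is limited). The gripper opens to 85 mm and grips with 20 to 120 N. Pads are 22 mm wide; open, the fingers measure 114 mm over their backs; the gripper's body (76 mm by 85 mm) begins 54 mm behind the grasp point. The pads swing forward as they close: fully open they stand 13 mm farther back than shut.
Start: joints at [1.187, 0.342, 1.524, -0, 1.275, -0.146], TCP at [0.124, 0.51, 0.231] pointing down, gripper open.
Joint ranges: [-2.53, 2.53], [-0.77, 2.02], [0.04, 2.7], [-1, 4.14], [0.28, 2.66], [-3.11, 3.11]. Speed limits (rad/s): [2.57, 2.57, 3.14, 3.14, 3.14, 3.14].

## Interface

Orientations are given as a 3x3 rotation matrix whose columns are the frame's x, y, z axes.
In Python, from station import sensors, grab_frame, get_calibration, manip gives the robot as it stands.
- The arm moves only by the tool send_rows, never from a script. Its argument "targets" is a list of rows, each a list of 6 numbers: the shift along the tool's x, y, z in m, then the turn, a rotation vector about the tool's x, y, z in rad. A call has 1 to 8 rows; each row is the pose to reach, as a shift and turn from the pose commanded when the call began, along the tool's axes at that moment; what a row does not reach only later rows make up. A row lasts 1/12 s, in which the tool goes at most 41.7 mm and 7.16 degrees, less where a joint would pass 70% of its speed; a pose out of reach is approached as far as the arm can. A call with a gripper value outside its range is refused whole. "jaw" is the closure in counts, from 0 (fully open) to 255 (shut), set as the call begins (left out, the last holds). The fingers move at their own pace and stop on an object; "force" is the grip in N (left out, the last holds). Time passes only in rows, so rows that repeat a pose let the fingers close. It gives the time, the measured TCP pose, the force and the opening at its end, in the units of the state.
- sensors.observe(): the state, without advancing time (a new reading comes with each control period).
- grab_frame(name): name is "scene" or "top" or "wrist"; returns the picture (420x560x3 uint8, blue, green, red); there is no depth.
- get_calibration(name): a dict with "vertical_fov" (degrees; the focal length in pixels is half the picture's height over the tangent of half this angle, whatever the lens; pixels are square), "cx", "cy" (the principal point, pixels), "extrinsics" (4x4, takes a point from camera to world coordinates); the wrist camera has in their place "hand_eye" (4x4, takes a point from camera to tool coordinates, whose origin is the TCP and whose axes are the flange's). Camera axes: x right, y down, z forward; pixel columns grow to the right and rows downward; lengths in m; the calibration is good to about 2 mm. A picture is of the moment at which its call begins: read the wrist's pose just before it. get_calibration takes no time and is no camera call.
- manip.finish_job(): hands the job in, once; it reports no verdict.
The state is a dict: "time_s": time; "joint_positions": joint angles; "joint_vel": joint speeds; "joint_torque": joint torques, N m; "eef_pos": TCP position; "eef_rot": TCP orientation; "contact_force": force on the tool from outside, world axes, zero at the start; "torque": the same for the moment, N m; "grip_width": finger opening in m.
Only numpy, scipy, OpenCV 4.12 (cv2) and the standard library are available. Lean on these libraries where they do the work, as an engineer would, in place of code of your own. Each camera call takes 0.05 s, during which the arm holds its last target. There are 200 camera calls.

## Working session

There is one attempt and no reset: what is moved stays moved. The work goes in short steps, Python scripts to look and compute and a tool call to move; the robot and the scene stay as the last step left them, time stands still between calls to the robot, and variables do not carry over. Pictures are saved under pics/ and viewed, about 8 in all and at most 12, crops included, and the job is handed in when it is done.

Besides the shell and the picture viewer there is one more tool, called after "Request:" as a command line: name --pt "numbers of a row" for each row, then --argument value for the rest. send_rows: Moves the arm, as the interface text tells. Its arguments: {"type":"object","properties":{"targets":{"type":"array","items":{"type":"array","items":{"type":"number"}}},"jaw":{"type":"number"},"force":{"type":"number"}},"required":["targets"]}

```bash
mkdir -p pics; ls
python3 - <<'E'
from station import sensors, grab_frame, get_calibration, manip
import cv2, numpy as np
np.set_printoptions(precision=4,suppress=True)
s=sensors.observe(); print(s)
print(manip.grasp_offset)
for n in ("scene","top","wrist"):
    c=get_calibration(n); print(n,c)
    im=grab_frame(n); cv2.imwrite(f"pics/{n}0.png",im)
E
```

```text
pics
{'time_s': 0.0, 'joint_positions': array([ 1.187 ,  0.3427,  1.525 , -0.    ,  1.2754, -0.146 ]), 'joint_vel': array([ 0.0008,  0.0001,  0.0019, -0.0001, -0.0011,  0.0004]), 'joint_torque': array([  0.0003, -43.3657, -24.6015,  -0.0001,   0.0079,   0.    ]), 'eef_pos': array([0.1235, 0.5098, 0.2306]), 'eef_rot': array([[-0.9719,  0.2356, -0.0005],
       [ 0.2356,  0.9719, -0.0014],
       [ 0.0002, -0.0015, -1.    ]]), 'contact_force': array([0.0407, 0.3159, 0.0603]), 'torque': array([ 0.0004, -0.0248, -0.0021]), 'grip_width': 0.08528884527269556}
-0.0187
scene {'vertical_fov': 52.09295081905556, 'cx': 276.5935605996339, 'cy': 209.32510778055638, 'extrinsics': array([[ 0.6402, -0.4064,  0.6519, -0.1271],
       [-0.768 , -0.3185,  0.5557, -0.7413],
       [-0.0182, -0.8564, -0.5161,  0.6212],
       [ 0.    ,  0.    ,  0.    ,  1.    ]])}
top {'vertical_fov': 52.61751540017076, 'cx': 275.755450567866, 'cy': 208.23382934194814, 'extrinsics': array([[-0.0047, -0.9968,  0.0793,  0.5052],
       [-0.9995,  0.0072,  0.0319, -0.1416],
       [-0.0324, -0.0791, -0.9963,  1.1239],
       [ 0.    ,  0.    ,  0.    ,  1.    ]])}
wrist {'vertical_fov': 66.27989387137451, 'cx': 282.1951775191395, 'cy': 208.22294019687087, 'hand_eye': array([[-0.0001, -0.9621, -0.2726,  0.0702],
       [ 1.    , -0.0002,  0.0005,  0.001 ],
       [-0.0005, -0.2726,  0.9621, -0.1428],
       [ 0.    ,  0.    ,  0.    ,  1.    ]])}
```

View pics/top0.png

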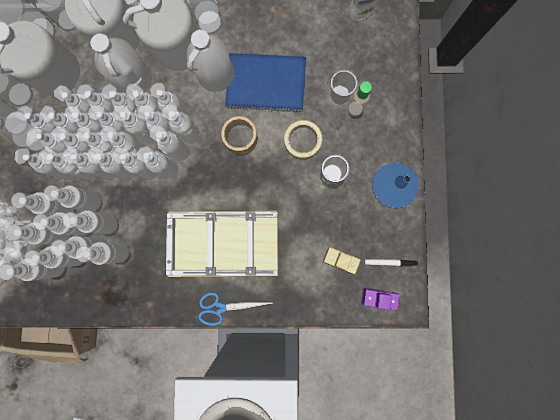

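View pics/scene0.png

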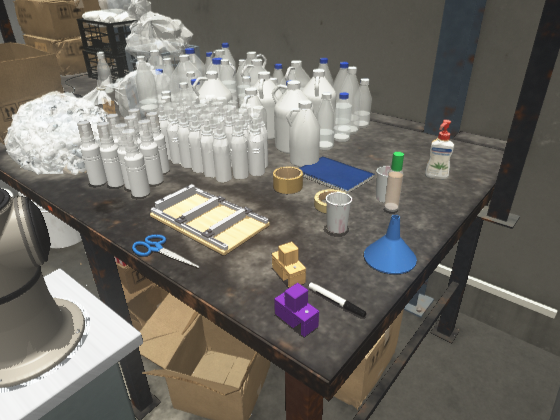

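The top view shows the tray at px (167–277, 212–276) with the fence at left. The dividers are at columns ~210 and ~250. The wooden gauge is at (342,260) with the marker just to its right, and the purple look-alike is at (381,299). Next I'll get coarse world positions.

```bash
cat > h.py <<'E'
from station import sensors, grab_frame, get_calibration, manip
import cv2, numpy as np
np.set_printoptions(precision=4,suppress=True)
def cam(n,s=None):
    c=get_calibration(n); f=210/np.tan(np.radians(c["vertical_fov"]/2))
    if n=="wrist":
        T=np.eye(4); T[:3,:3]=s["eef_rot"]; T[:3,3]=s["eef_pos"]; T=T@c["hand_eye"]
    else: T=c["extrinsics"]
    return f,c["cx"],c["cy"],T
def ray(cm,uv,z):
    f,cx,cy,T=cm; uv=np.atleast_2d(uv).astype(float)
    d=np.c_[(uv[:,0]-cx)/f,(uv[:,1]-cy)/f,np.ones(len(uv))]@T[:3,:3].T
    return T[:3,3]+d*((z-T[2,3])/d[:,2])[:,None]
def pix(cm,P):
    f,cx,cy,T=cm; p=(np.atleast_2d(P)-T[:3,3])@T[:3,:3]
    return np.c_[f*p[:,0]/p[:,2]+cx,f*p[:,1]/p[:,2]+cy]
E
python3 - <<'E'
from h import *
c=cam("top"); im=cv2.imread("pics/top0.png")
hsv=cv2.cvtColor(im,cv2.COLOR_BGR2HSV)
m=cv2.inRange(hsv,(12,60,110),(32,255,255)); m[:, :300]=0; m[:235]=0; m[:,400:]=0
k=max(cv2.findContours(m,0,2)[0],key=cv2.contourArea); r=cv2.minAreaRect(k); print(r)
b=cv2.boxPoints(r); print(ray(c,b,.042)); print(ray(c,r[0],.042))
print("tray corners",ray(c,[(167,212),(277,212),(277,276),(167,276)],.02))
print("divs",ray(c,[(210,244),(250,244)],.038), "pen",ray(c,[(365,262),(417,263)],.01),"cup",ray(c,[(334,160)],.089))
E
```

```text
((342.0172424316406, 260.2069091796875), (34.3536376953125, 16.341190338134766), 21.801406860351562)
[[ 0.4558 -0.2256  0.042 ]
 [ 0.4939 -0.2414  0.042 ]
 [ 0.4615 -0.321   0.042 ]
 [ 0.4237 -0.305   0.042 ]]
[[ 0.4587 -0.2734  0.042 ]]
tray corners [[ 0.5851  0.1798  0.02  ]
 [ 0.5831 -0.1094  0.02  ]
 [ 0.4179 -0.1086  0.02  ]
 [ 0.4185  0.1772  0.02  ]]
divs [[ 0.5009  0.0621  0.038 ]
 [ 0.5004 -0.0406  0.038 ]] pen [[ 0.4525 -0.3364  0.01  ]
 [ 0.4495 -0.4696  0.01  ]] cup [[ 0.7053 -0.2522  0.089 ]]
```

```bash
cat >> h.py <<'E'
def plan(p,yaw):
    "tool-frame row from the present pose to TCP p, pointing down, tool y at yaw from world y"
    s=sensors.observe(); R=s["eef_rot"]; c,n=np.cos(yaw),np.sin(yaw)
    G=np.array([[-c,-n,0],[-n,c,0],[0,0,-1]])
    row=np.r_[R.T@(np.array(p)-s["eef_pos"]),cv2.Rodrigues(R.T@G)[0].ravel()]
    print("row",row.round(4).tolist(),"dist",np.linalg.norm(row[:3]).round(3),"F",s["contact_force"]); return row
E
python3 -c "
from h import *
plan((.30,.24,.2),0); plan((.45,.03,.16),0)"
```

```text
row [-0.2351, -0.2208, 0.031, -0.0011, -0.0003, -0.2378] dist 0.324 F [-0.5655 -0.576  -0.3206]
row [-0.4304, -0.3895, 0.0712, -0.0011, -0.0003, -0.2378] dist 0.585 F [-0.5655 -0.576  -0.3206]
```

Request:
send_rows --pt "-0.235 -0.221 0.031 0 0 -0.238" --pt "-0.235 -0.221 0.031 0 0 -0.238" --pt "-0.235 -0.221 0.031 0 0 -0.238" --pt "-0.235 -0.221 0.031 0 0 -0.238" --pt "-0.235 -0.221 0.031 0 0 -0.238" --pt "-0.235 -0.221 0.031 0 0 -0.238" --pt "-0.235 -0.221 0.031 0 0 -0.238" --pt "-0.235 -0.221 0.031 0 0 -0.238" --jaw 0

```text
time_s: 0.82
eef_pos: [0.3005, 0.238, 0.2001]
eef_rot: [[-1.0, -0.0, 0.0], [-0.0, 1.0, -0.0], [-0.0, -0.0, -1.0]]
contact_force: [1.3, -0.2, 0.2]
grip_width: 0.0856
```

Request:
send_rows --pt "-0.15 -0.21 0.04 0 0 0" --pt "-0.15 -0.21 0.04 0 0 0" --pt "-0.15 -0.21 0.04 0 0 0" --pt "-0.15 -0.21 0.04 0 0 0" --pt "-0.15 -0.21 0.04 0 0 0" --pt "-0.15 -0.21 0.04 0 0 0" --pt "-0.15 -0.21 0.04 0 0 0" --pt "-0.15 -0.21 0.04 0 0 0"

```text
time_s: 1.48
eef_pos: [0.4512, 0.0278, 0.1595]
eef_rot: [[-1.0, 0.004, -0.001], [0.004, 1.0, -0.0], [0.001, -0.0, -1.0]]
contact_force: [-0.0, 0.8, -0.3]
grip_width: 0.0851
```

Run:
```python
from h import *
s=sensors.observe(); im=grab_frame("wrist"); cv2.imwrite("pics/w1.png",im)
np.save("w1_pos.npy",s["eef_pos"]); np.save("w1_rot.npy",s["eef_rot"]); print(s["eef_pos"],s["eef_rot"],s["joint_vel"])
```

```text
[0.4512 0.0278 0.1595] [[-1.      0.004  -0.0009]
 [ 0.004   1.     -0.0002]
 [ 0.0009 -0.0002 -1.    ]] [ 0.0678 -0.0411  0.0498  0.0202  0.022   0.043 ]
```

View pics/w1.png

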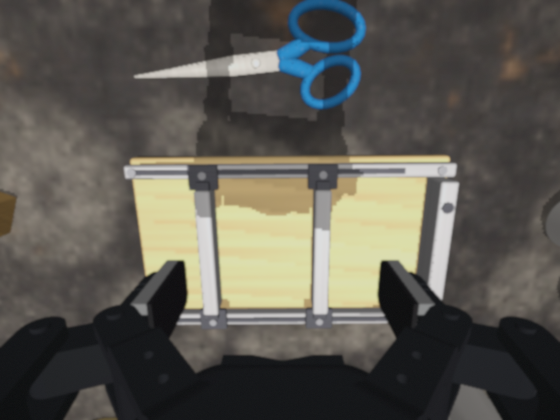

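The wrist view shows the tray, with image right = world +y and down = +x. The near divider's light bar is at cols ~313–330, the far one at ~197–216, and the fence top is at cols ~432–457 with its dark inner face to the left. I'll extract the edges and cast them onto the known heights.

Run:
```python
from h import *
s=dict(eef_pos=np.load("w1_pos.npy"),eef_rot=np.load("w1_rot.npy")); c=cam("wrist",s)
g=cv2.cvtColor(cv2.imread("pics/w1.png"),cv2.COLOR_BGR2GRAY)
hsv=cv2.cvtColor(cv2.imread("pics/w1.png"),cv2.COLOR_BGR2HSV); S=cv2.GaussianBlur(hsv[:,:,1],(3,3),0).astype(int); 
for r in (200,230): print(r,"gray",[(i,int(g[r,i])) for i in range(410,466,2)])
for r in (230,): print("S",[(i,S[r,i],int(g[r,i])) for i in list(range(190,226,2))+list(range(306,338,2))])
print("rail col",[(i,int(g[i,260])) for i in range(150,184)])
```

```text
200 gray [(410, 210), (412, 210), (414, 211), (416, 210), (418, 211), (420, 211), (422, 201), (424, 143), (426, 81), (428, 77), (430, 77), (432, 78), (434, 77), (436, 79), (438, 121), (440, 193), (442, 217), (444, 218), (446, 214), (448, 212), (450, 215), (452, 215), (454, 209), (456, 154), (458, 74), (460, 69), (462, 70), (464, 71)]
230 gray [(410, 212), (412, 212), (414, 212), (416, 210), (418, 203), (420, 153), (422, 86), (424, 77), (426, 76), (428, 77), (430, 77), (432, 78), (434, 117), (436, 190), (438, 215), (440, 217), (442, 216), (444, 215), (446, 215), (448, 214), (450, 205), (452, 136), (454, 69), (456, 66), (458, 66), (460, 63), (462, 60), (464, 59)]
S [(190, np.int64(65), 212), (192, np.int64(65), 212), (194, np.int64(63), 212), (196, np.int64(38), 207), (198, np.int64(6), 207), (200, np.int64(2), 213), (202, np.int64(2), 215), (204, np.int64(2), 216), (206, np.int64(1), 218), (208, np.int64(2), 220), (210, np.int64(2), 205), (212, np.int64(3), 141), (214, np.int64(7), 85), (216, np.int64(47), 119), (218, np.int64(67), 199), (220, np.int64(68), 210), (222, np.int64(69), 209), (224, np.int64(70), 209), (306, np.int64(68), 211), (308, np.int64(68), 211), (310, np.int64(69), 206), (312, np.int64(64), 148), (314, np.int64(12), 139), (316, np.int64(1), 205), (318, np.int64(2), 219), (320, np.int64(3), 218), (322, np.int64(2), 198), (324, np.int64(1), 189), (326, np.int64(1), 190), (328, np.int64(6), 185), (330, np.int64(42), 191), (332, np.int64(65), 211), (334, np.int64(66), 212), (336, np.int64(66), 212)]
rail col [(150, 85), (151, 85), (152, 84), (153, 83), (154, 81), (155, 84), (156, 100), (157, 122), (158, 140), (159, 150), (160, 155), (161, 156), (162, 151), (163, 138), (164, 127), (165, 135), (166, 147), (167, 150), (168, 135), (169, 105), (170, 79), (171, 72), (172, 72), (173, 84), (174, 110), (175, 135), (176, 144), (177, 140), (178, 140), (179, 145), (180, 148), (181, 149), (182, 151), (183, 154)]
```

Run:
```python
from h import *
s=dict(eef_pos=np.load("w1_pos.npy"),eef_rot=np.load("w1_rot.npy")); c=cam("wrist",s)
g=cv2.GaussianBlur(cv2.cvtColor(cv2.imread("pics/w1.png"),cv2.COLOR_BGR2GRAY),(3,3),0).astype(float)
sat=cv2.GaussianBlur(cv2.cvtColor(cv2.imread("pics/w1.png"),cv2.COLOR_BGR2HSV)[:,:,1],(3,3),0).astype(float)
def edge(I,lo,hi,z,rows,sg):
    P=[]
    for r in rows:
        d=sg*np.diff(I[r,lo:hi]); i=d.argmax(); w=d[max(i-2,0):i+3].clip(0); P.append((lo+max(i-2,0)+.5+(w*np.arange(len(w))).sum()/w.sum(),r))
    W=ray(c,P,z); k=np.polyfit(W[:,0],W[:,1],1); k2=W[:,1].std()
    print(np.round(P[0],1),np.round(P[-1],1),"slope dy/dx %.4f"%k[0],"y@x=.50 %.4f"%np.polyval(k,.5),"res",(W[:,1]-np.polyval(k,W[:,0])).std())
R=range(195,255,3)
print("fence in");edge(g,428,446,.0405,R,1)
print("fence out");edge(g,446,464,.0405,R,-1)
print("near L,R");edge(g,310,320,.038,R,1);edge(sat,322,336,.038,R,1)
print("far L,R");edge(sat,190,204,.038,R,-1);edge(g,206,216,.038,R,-1)
# rails: near rail top outer edge and far rail
def rail(cols,lo,hi,sg,z):
    P=[]
    for u in cols:
        d=sg*np.diff(g[lo:hi,u]); P.append((u,lo+.5+d.argmax()))
    W=ray(c,P,z); k=np.polyfit(W[:,1],W[:,0],1); print("rail rows",P[0],P[-1],"slope dx/dy %.4f"%k[0],"x@y=.03 %.4f"%np.polyval(k,.03))
print([(i,int(g[i,260])) for i in range(300,336)])
rail(range(230,300,5),160,172,-1,.024); rail(range(230,300,5),150,160,1,.012)
rail(range(230,300,5),314,334,-1,.024)
```

```text
fence in
[439.4 195. ] [431.7 252. ] slope dy/dx 0.0035 y@x=.50 0.1605 res 0.00010944351702137857
fence out
[457.1 195. ] [448.7 252. ] slope dy/dx 0.0002 y@x=.50 0.1754 res 0.0001425099028607603
near L,R
[315.9 195. ] [314.6 252. ] slope dy/dx -0.0031 y@x=.50 0.0575 res 0.00013317252257737664
[331.2 195. ] [329.2 252. ] slope dy/dx 0.0107 y@x=.50 0.0705 res 0.00023167083371097158
far L,R
[193.9 195. ] [198.1 252. ] slope dy/dx -0.0095 y@x=.50 -0.0460 res 0.00014777422977931893
[209.1 195. ] [213.2 252. ] slope dy/dx 0.0064 y@x=.50 -0.0323 res 7.537352020168346e-05
[(300, 213), (301, 213), (302, 212), (303, 211), (304, 209), (305, 204), (306, 190), (307, 162), (308, 130), (309, 107), (310, 99), (311, 103), (312, 120), (313, 149), (314, 177), (315, 190), (316, 180), (317, 150), (318, 120), (319, 109), (320, 121), (321, 144), (322, 164), (323, 163), (324, 137), (325, 109), (326, 96), (327, 95), (328, 96), (329, 97), (330, 97), (331, 97), (332, 98), (333, 98), (334, 99), (335, 99)]
rail rows (230, np.float64(168.5)) (295, np.float64(168.5)) slope dx/dy -0.0064 x@y=.03 0.4242
rail rows (230, np.float64(156.5)) (295, np.float64(156.5)) slope dx/dy 0.0042 x@y=.03 0.4152
rail rows (230, np.float64(317.5)) (295, np.float64(316.5)) slope dx/dy -0.0898 x@y=.03 0.5714
```

Request:
send_rows --pt "-0.009 -0.303 0 0 0 0.387" --pt "-0.009 -0.303 0 0 0 0.387" --pt "-0.009 -0.303 0 0 0 0.387" --pt "-0.009 -0.303 0 0 0 0.387" --pt "-0.009 -0.303 0 0 0 0.387" --pt "-0.009 -0.303 0 0 0 0.387" --pt "-0.009 -0.303 0 0 0 0.387" --pt "-0.009 -0.303 0 0 0 0.387"

```text
time_s: 2.2
eef_pos: [0.4593, -0.2763, 0.1607]
eef_rot: [[-0.926, 0.379, 0.001], [0.379, 0.926, -0.002], [-0.002, -0.002, -1.0]]
contact_force: [-0.1, 0.4, 0.5]
grip_width: 0.0854
```

Request:
send_rows --pt "0 0 0 0 0 0" --pt "0 0 0 0 0 0" --pt "0 0 0 0 0 0"

```text
time_s: 2.45
eef_pos: [0.4591, -0.2704, 0.1603]
eef_rot: [[-0.927, 0.376, -0.001], [0.376, 0.927, 0.001], [0.001, 0.001, -1.0]]
contact_force: [0.1, 0.8, 0.3]
grip_width: 0.0857
```

Run:
```python
from h import *
s=sensors.observe(); im=grab_frame("wrist"); cv2.imwrite("pics/w2.png",im)
np.save("w2_pos.npy",s["eef_pos"]); np.save("w2_rot.npy",s["eef_rot"]); print(s["eef_pos"],s["eef_rot"],abs(s["joint_vel"]).max())
```

```text
[ 0.4591 -0.2704  0.1603] [[-0.9268  0.3755 -0.0007]
 [ 0.3755  0.9268  0.0013]
 [ 0.0011  0.001  -1.    ]] 0.0076678758656130806
```

View pics/w2.png

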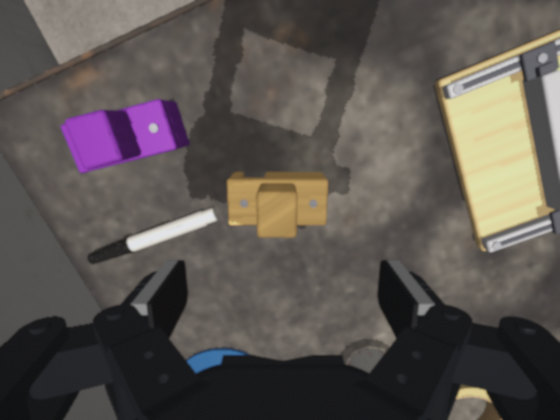

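The gauge sits square in the wrist view: bridge at cols 228–328, rows 173–225; grip block top at cols 257–297. The pen is to its left, clear of it. Casting both now.

Run:
```python
from h import *
s=dict(eef_pos=np.load("w2_pos.npy"),eef_rot=np.load("w2_rot.npy")); c=cam("wrist",s)
im=cv2.imread("pics/w2.png"); hsv=cv2.cvtColor(im,cv2.COLOR_BGR2HSV)
m=cv2.inRange(hsv,(10,90,60),(30,255,255)); m[:160]=0;m[250:]=0;m[:,:215]=0;m[:,345:]=0
print("bbox",cv2.boundingRect(m))
for r in (180,200,215): x=np.where(m[r])[0]; print(r,x[0],x[-1],ray(c,[(x[0],r),(x[-1]+1,r)],.042)[:,:2].ravel())
for u in (240,250,305,318): y=np.where(m[:,u])[0]; print("col",u,y[0],y[-1],ray(c,[(u,y[0])],.042)[0,:2])
for r in (230,234): x=np.where(m[r])[0]; print("blk",r,x[0],x[-1],ray(c,[(x[0],r),(x[-1]+1,r)],.078)[:,:2].ravel())
print("V row prof",[(i,int(hsv[i,277,2])) for i in range(168,242,2)])
print("V @225",[(i,int(hsv[225,i,2])) for i in range(250,304,2)])
P=ray(c,[(257,192),(297,192),(297,236),(257,236)],.078); print(P, P.mean(0))
T=s["eef_rot"].T@(P.mean(0)-s["eef_pos"]); print("in tool",T)
# horizontal edge slope of bridge front edge
k=np.array([(u,np.where(m[:,u])[0][0]) for u in range(234,324,4)]); print("slope",np.polyfit(k[:,0],k[:,1],1))
```

```text
bbox (226, 171, 103, 67)
180 226 327 [ 0.4229 -0.3045  0.4545 -0.2267]
200 227 326 [ 0.4387 -0.3109  0.4702 -0.2333]
215 228 326 [ 0.4509 -0.3156  0.4825 -0.2378]
col 240 172 225 [ 0.4212 -0.2912]
col 250 177 224 [ 0.4281 -0.2852]
col 305 172 225 [ 0.4412 -0.2419]
col 318 172 224 [ 0.4452 -0.2321]
blk 230 257 296 [ 0.4618 -0.2906  0.4729 -0.2631]
blk 234 257 295 [ 0.4647 -0.2918  0.4756 -0.2649]
V row prof [(168, 63), (170, 69), (172, 102), (174, 115), (176, 116), (178, 128), (180, 165), (182, 166), (184, 123), (186, 118), (188, 118), (190, 126), (192, 160), (194, 177), (196, 178), (198, 177), (200, 178), (202, 176), (204, 175), (206, 176), (208, 178), (210, 181), (212, 184), (214, 188), (216, 190), (218, 188), (220, 181), (222, 178), (224, 177), (226, 175), (228, 173), (230, 172), (232, 170), (234, 168), (236, 150), (238, 112), (240, 100)]
V @225 [(250, 123), (252, 124), (254, 124), (256, 129), (258, 163), (260, 182), (262, 188), (264, 189), (266, 188), (268, 184), (270, 180), (272, 178), (274, 177), (276, 176), (278, 176), (280, 174), (282, 173), (284, 172), (286, 171), (288, 171), (290, 170), (292, 169), (294, 158), (296, 130), (298, 113), (300, 114), (302, 113)]
[[ 0.4353 -0.2792  0.078 ]
 [ 0.4461 -0.2526  0.078 ]
 [ 0.4774 -0.2648  0.078 ]
 [ 0.4661 -0.2925  0.078 ]] [ 0.4562 -0.2723  0.078 ]
in tool [ 0.0019 -0.0029  0.0823]
slope [ -0.0292 181.2342]
```

Request:
send_rows --pt "0.002 -0.003 0.03 0 0 0" --pt "0.002 -0.003 0.06 0 0 0" --pt "0.002 -0.003 0.085 0 0 0" --pt "0.002 -0.003 0.1 0 0 0" --pt "0.002 -0.003 0.111 0 0 0" --pt "0.002 -0.003 0.111 0 0 0" --pt "0.002 -0.003 0.111 0 0 0"

```text
time_s: 3.08
eef_pos: [0.4562, -0.2734, 0.0493]
eef_rot: [[-0.927, 0.376, -0.001], [0.376, 0.927, 0.001], [0.001, 0.001, -1.0]]
contact_force: [1.3, 0.0, 0.1]
grip_width: 0.0852
```

Request:
send_rows --pt "0 0 0 0 0 0" --pt "0 0 0 0 0 0" --pt "0 0 0 0 0 0" --pt "0 0 0 0 0 0" --pt "0 0 0 0 0 0" --pt "0 0 0 0 0 0" --pt "0 0 0 0 0 0" --pt "0 0 0 0 0 0" --jaw 255 --force 60

```text
time_s: 3.75
eef_pos: [0.4565, -0.2752, 0.05]
eef_rot: [[-0.926, 0.377, 0.001], [0.377, 0.926, -0.001], [-0.002, -0.0, -1.0]]
contact_force: [0.3, 0.5, 5.1]
grip_width: 0.0292
```

Request:
send_rows --pt "0 0 0 0 0 0" --pt "0 0 0 0 0 0" --pt "0 0 0 0 0 0" --pt "0 0 0 0 0 0" --pt "0 0 0 0 0 0" --pt "0 0 0 0 0 0"

```text
time_s: 4.25
eef_pos: [0.4566, -0.2752, 0.05]
eef_rot: [[-0.926, 0.377, 0.001], [0.377, 0.926, -0.001], [-0.002, -0.0, -1.0]]
contact_force: [-0.2, 0.4, 5.8]
grip_width: 0.0289
```

Request:
send_rows --pt "0 0 -0.02 0 0 0" --pt "0 0 -0.05 0 0 0" --pt "0 0 -0.08 0 0 0" --pt "0 0 -0.08 0 0 -0.12" --pt "0 0 -0.08 0 0 -0.24" --pt "0 0 -0.08 0 0 -0.34" --pt "0 0 -0.08 0 0 -0.387" --pt "0 0 -0.08 0 0 -0.387"

```text
time_s: 4.92
eef_pos: [0.4557, -0.2747, 0.1289]
eef_rot: [[-1.0, -0.002, -0.001], [-0.002, 1.0, 0.001], [0.001, 0.001, -1.0]]
contact_force: [0.6, -1.5, -1.1]
grip_width: 0.029
```

Request:
send_rows --pt "-0.01 -0.0 0 0 0 0" --pt "-0.02 0.04 0 0 0 0" --pt "-0.03 0.08 0 0 0 0" --pt "-0.035 0.12 0 0 0 0" --pt "-0.04 0.16 0 0 0 0" --pt "-0.044 0.2 0 0 0 0" --pt "-0.044 0.23 0 0 0 0" --pt "-0.044 0.24 0 0 0 0"

```text
time_s: 5.58
eef_pos: [0.5001, -0.0306, 0.1291]
eef_rot: [[-1.0, -0.002, -0.001], [-0.002, 1.0, 0.001], [0.001, 0.001, -1.0]]
contact_force: [-0.7, 0.5, -0.8]
grip_width: 0.0288
```

```bash
python3 -c "
from h import *
plan((.50,.086,.13),0); print(sensors.observe()['grip_width'])"
```

```text
row [-0.0001, 0.1166, -0.0007, 0.0015, -0.0007, 0.0019] dist 0.117 F [-0.7316  0.4562 -0.8491]
0.028805514204690588
```

Request:
send_rows --pt "0 0.04 0 0 0 0.002" --pt "0 0.08 0 0 0 0.002" --pt "0 0.105 0 0 0 0.002" --pt "0 0.116 0 0 0 0.002" --pt "0 0.116 0 0 0 0.002" --pt "0 0.116 0 0 0 0.002" --pt "0 0.116 0 0 0 0.002" --pt "0 0.116 0 0 0 0.002"

```text
time_s: 6.25
eef_pos: [0.5003, 0.0798, 0.1292]
eef_rot: [[-1.0, 0.004, -0.0], [0.004, 1.0, -0.0], [0.0, -0.0, -1.0]]
contact_force: [0.8, 0.9, -1.6]
grip_width: 0.0293
```

Run:
```python
from h import *
s=sensors.observe(); im=grab_frame("wrist"); cv2.imwrite("pics/w3.png",im)
np.save("w3_pos.npy",s["eef_pos"]); np.save("w3_rot.npy",s["eef_rot"]); print(s["eef_pos"],s["eef_rot"],s["contact_force"])
```

```text
[0.5003 0.0798 0.1292] [[-1.      0.0038 -0.    ]
 [ 0.0038  1.     -0.0002]
 [ 0.     -0.0002 -1.    ]] [ 0.7575  0.9256 -1.6291]
```

View pics/w3.png

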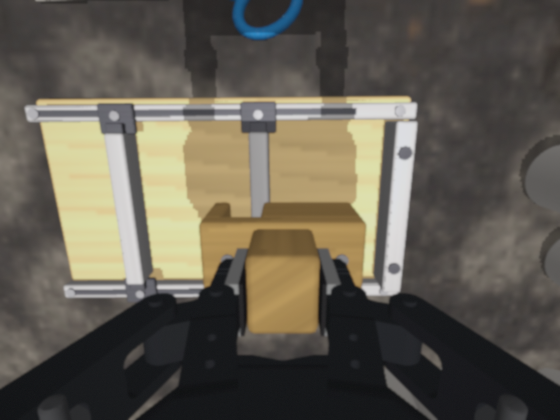

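The wrist view shows the gauge held square, the slot at cols ~230–262 (thin leg left, thick foot right toward the fence), and the near divider at ~250–270 under it. Checking that it has settled before lowering.

Request:
send_rows --pt "0 0 0 0 0 0" --pt "0 0 0 0 0 0" --pt "0 0 0 0 0 0" --pt "0 0 0 0 0 0"

```text
time_s: 6.63
eef_pos: [0.5001, 0.0809, 0.1293]
eef_rot: [[-1.0, 0.002, 0.0], [0.002, 1.0, 0.0], [-0.0, 0.0, -1.0]]
contact_force: [-0.6, 0.2, -0.6]
grip_width: 0.029
```

Run:
```python
from h import *
print(abs(sensors.observe()["joint_vel"]).max()); plan((.50,.086,.13),0)
s=dict(eef_pos=np.load("w3_pos.npy"),eef_rot=np.load("w3_rot.npy")); c=cam("wrist",s)
im=cv2.imread("pics/w3.png"); hsv=cv2.cvtColor(im,cv2.COLOR_BGR2HSV)
S=cv2.GaussianBlur(hsv[:,:,1],(3,3),0); V=hsv[:,:,2]
print("div",[(i,int(S[185,i]),int(V[185,i])) for i in range(240,280,2)])
print("gauge bottoms row212",[(i,int(S[212,i]),int(V[212,i])) for i in range(196,272,3)])
for u,z in ((250,.038),(270,.038)): print(u,ray(c,[(u,185)],z)[0])
```

```text
0.00342466732690774
row [0.0001, 0.0051, -0.0007, 0.0001, 0.0, -0.0022] dist 0.005 F [-0.6082  0.1543 -0.6484]
div [(240, 98, 177), (242, 98, 178), (244, 99, 177), (246, 97, 178), (248, 93, 175), (250, 49, 149), (252, 6, 151), (254, 3, 157), (256, 3, 157), (258, 3, 158), (260, 2, 158), (262, 2, 159), (264, 2, 162), (266, 3, 155), (268, 25, 128), (270, 84, 160), (272, 96, 180), (274, 96, 180), (276, 96, 180), (278, 96, 180)]
gauge bottoms row212 [(196, 75, 218), (199, 96, 177), (202, 98, 175), (205, 99, 174), (208, 115, 139), (211, 133, 111), (214, 133, 111), (217, 134, 111), (220, 134, 110), (223, 135, 105), (226, 135, 95), (229, 124, 105), (232, 100, 175), (235, 97, 179), (238, 97, 180), (241, 98, 181), (244, 98, 181), (247, 98, 181), (250, 78, 167), (253, 6, 152), (256, 2, 157), (259, 4, 155), (262, 70, 119), (265, 133, 110), (268, 133, 110), (271, 133, 111)]
250 [0.4787 0.0573 0.038 ]
270 [0.4788 0.0721 0.038 ]
```

Request:
send_rows --pt "0 0.0055 0.01 0 0 -0.002" --pt "0 0.0055 0.025 0 0 -0.002" --pt "0 0.0055 0.035 0 0 -0.002" --pt "0 0.0055 0.036 0 0 -0.002" --pt "0 0.0055 0.036 0 0 -0.002" --pt "0 0.0055 0.036 0 0 -0.002" --pt "0 0.0055 0.036 0 0 -0.002" --pt "0 0.0055 0.036 0 0 -0.002"

```text
time_s: 7.3
eef_pos: [0.5005, 0.0867, 0.0939]
eef_rot: [[-1.0, -0.0, 0.001], [-0.0, 1.0, 0.0], [-0.001, 0.0, -1.0]]
contact_force: [-0.2, -0.3, -1.2]
grip_width: 0.029
```

Request:
send_rows --pt "0 0 0 0 0 0" --pt "0 0 0 0 0 0" --pt "0 0 0 0 0 0" --pt "0 0 0 0 0 0"

```text
time_s: 7.63
eef_pos: [0.5001, 0.0866, 0.0934]
eef_rot: [[-1.0, -0.0, 0.0], [-0.0, 1.0, 0.0], [-0.0, 0.0, -1.0]]
contact_force: [0.1, 0.2, -1.8]
grip_width: 0.0292
```

Request:
send_rows --pt "0 0 0.003 0 0 0" --pt "0 0 0.006 0 0 0" --pt "0 0 0.007 0 0 0" --pt "0 0 0.008 0 0 0" --pt "0 0 0.008 0 0 0"

```text
time_s: 8.05
eef_pos: [0.4998, 0.0866, 0.0849]
eef_rot: [[-1.0, -0.0, -0.001], [-0.0, 1.0, 0.0], [0.001, 0.0, -1.0]]
contact_force: [-0.3, 0.3, -1.8]
grip_width: 0.0292
```

Request:
send_rows --pt "0 0 0.005 0 0 0" --pt "0 0 0.01 0 0 0" --pt "0 0 0.014 0 0 0" --pt "0 0 0.017 0 0 0" --pt "0 0 0.019 0 0 0" --pt "0 0 0.0195 0 0 0" --pt "0 0 0.0195 0 0 0" --pt "0 0 0.0195 0 0 0"

```text
time_s: 8.72
eef_pos: [0.5001, 0.0867, 0.0659]
eef_rot: [[-1.0, -0.0, 0.0], [-0.0, 1.0, 0.0], [-0.0, 0.0, -1.0]]
contact_force: [-0.1, -0.0, -2.3]
grip_width: 0.0292
```

Request:
send_rows --pt "0 0.002 0 0 0 0" --pt "0 0.004 0 0 0 0" --pt "0 0.007 0 0 0 0" --pt "0 0.01 0 0 0 0" --pt "0 0.013 0 0 0 0" --pt "0 0.016 0 0 0 0" --pt "0 0.018 0 0 0 0" --pt "0 0.02 0 0 0 0"

```text
time_s: 9.38
eef_pos: [0.5001, 0.1058, 0.0659]
eef_rot: [[-1.0, -0.001, 0.0], [-0.001, 1.0, -0.002], [-0.0, -0.002, -1.0]]
contact_force: [0.0, -6.3, -1.7]
grip_width: 0.029
```

Request:
send_rows --pt "0 0.001 0 0 0 0" --pt "0 0.002 0 0 0 0" --pt "0 0.003 0 0 0 0" --pt "0 0.004 0 0 0 0" --pt "0 0.005 0 0 0 0" --pt "0 0.006 0 0 0 0" --pt "0 0.006 0 0 0 0" --pt "0 0.006 0 0 0 0"

```text
time_s: 10.05
eef_pos: [0.5001, 0.1118, 0.0659]
eef_rot: [[-1.0, -0.001, 0.0], [-0.001, 1.0, -0.002], [-0.0, -0.002, -1.0]]
contact_force: [-0.3, -4.9, -2.3]
grip_width: 0.0291
```

Request:
send_rows --pt "0 0.001 0 0 0 0" --pt "0 0.002 0 0 0 0" --pt "0 0.003 0 0 0 0" --pt "0 0.004 0 0 0 0" --pt "0 0.0045 0 0 0 0"

```text
time_s: 10.47
eef_pos: [0.5001, 0.1162, 0.0659]
eef_rot: [[-1.0, -0.001, 0.0], [-0.001, 1.0, -0.002], [-0.0, -0.002, -1.0]]
contact_force: [-0.7, -6.6, -1.7]
grip_width: 0.0288
```

Request:
send_rows --pt "0 0.0004 0 0 0 0" --pt "0 0.0008 0 0 0 0"

```text
time_s: 10.63
eef_pos: [0.5001, 0.117, 0.0659]
eef_rot: [[-1.0, -0.001, -0.0], [-0.001, 1.0, -0.002], [0.0, -0.002, -1.0]]
contact_force: [-0.4, -5.3, -2.3]
grip_width: 0.0291
```

Request:
send_rows --pt "0 0.0003 0 0 0 0" --pt "0 0.0006 0 0 0 0"

```text
time_s: 10.8
eef_pos: [0.5001, 0.1176, 0.0659]
eef_rot: [[-1.0, -0.001, 0.0], [-0.001, 1.0, -0.002], [-0.0, -0.002, -1.0]]
contact_force: [-0.2, -6.1, -2.5]
grip_width: 0.0292
```

Request:
send_rows --pt "0 0.0003 0 0 0 0" --pt "0 0.0005 0 0 0 0"

```text
time_s: 10.97
eef_pos: [0.5001, 0.1178, 0.0659]
eef_rot: [[-1.0, -0.001, -0.0], [-0.001, 1.0, -0.002], [0.0, -0.002, -1.0]]
contact_force: [0.9, -8.8, -2.1]
grip_width: 0.029
```

Request:
send_rows --pt "0 0.0004 0 0 0 0" --pt "0 0.0004 0 0 0 0" --pt "0 0.0004 0 0 0 0"

```text
time_s: 11.22
eef_pos: [0.5001, 0.1178, 0.0658]
eef_rot: [[-1.0, -0.001, -0.0], [-0.001, 1.0, -0.003], [0.0, -0.003, -1.0]]
contact_force: [-0.0, -9.5, -2.9]
grip_width: 0.0294
```

Request:
send_rows --pt "0 -0.002 0 0 0 0" --pt "0 -0.004 0 0 0 0" --pt "0 -0.0045 0 0 0 0" --pt "0 -0.0045 0 0 0 0" --pt "0 -0.0045 0 0 0 0"

```text
time_s: 11.63
eef_pos: [0.5001, 0.1151, 0.0659]
eef_rot: [[-1.0, -0.0, 0.0], [-0.0, 1.0, 0.0], [-0.0, 0.0, -1.0]]
contact_force: [-0.2, 1.2, -2.5]
grip_width: 0.0292
```

Request:
send_rows --pt "0 0 -0.005 0 0 0" --pt "0 0 -0.015 0 0 0" --pt "0 0 -0.03 0 0 0" --pt "0 0 -0.045 0 0 0" --pt "0 0 -0.055 0 0 0" --pt "0 0 -0.055 0 0 0"

```text
time_s: 12.13
eef_pos: [0.5016, 0.1152, 0.1236]
eef_rot: [[-1.0, -0.0, 0.005], [-0.0, 1.0, 0.001], [-0.005, 0.001, -1.0]]
contact_force: [0.3, -0.0, -1.0]
grip_width: 0.0294
```

Request:
send_rows --pt "0 -0.03 0 0 0 0" --pt "0 -0.06 0 0 0 0" --pt "0 -0.09 0 0 0 0" --pt "0 -0.115 0 0 0 0" --pt "0 -0.128 0 0 0 0" --pt "0 -0.132 0 0 0 0" --pt "0 -0.132 0 0 0 0" --pt "0 -0.132 0 0 0 0"

```text
time_s: 12.8
eef_pos: [0.4999, -0.0165, 0.1206]
eef_rot: [[-1.0, 0.0, -0.0], [0.0, 1.0, 0.001], [0.0, 0.001, -1.0]]
contact_force: [0.0, 0.8, -1.6]
grip_width: 0.0291
```

Request:
send_rows --pt "0 0 0 0 0 0" --pt "0 0 0 0 0 0" --pt "0 0 0 0 0 0" --pt "0 0 0 0 0 0"

```text
time_s: 13.13
eef_pos: [0.5001, -0.0164, 0.1208]
eef_rot: [[-1.0, -0.001, 0.0], [-0.001, 1.0, 0.0], [-0.0, 0.0, -1.0]]
contact_force: [-0.2, 0.3, -1.2]
grip_width: 0.029
```

Run:
```python
from h import *
s=sensors.observe(); im=grab_frame("wrist"); cv2.imwrite("pics/w4.png",im)
np.save("w4_pos.npy",s["eef_pos"]); np.save("w4_rot.npy",s["eef_rot"]); print(s["eef_pos"],s["eef_rot"],s["contact_force"])
```

```text
[ 0.5001 -0.0164  0.1208] [[-1.     -0.0012  0.    ]
 [-0.0012  1.      0.0002]
 [-0.      0.0002 -1.    ]] [-0.2143  0.3143 -1.1948]
```

View pics/w4.png

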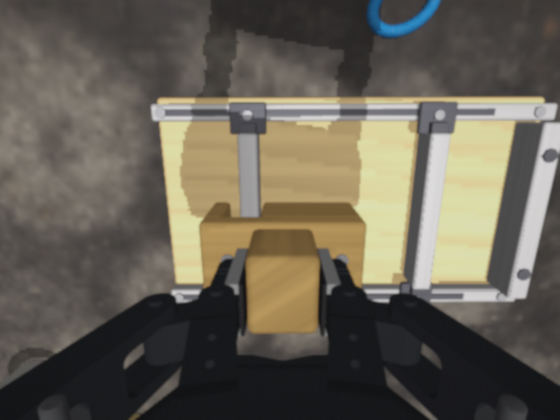

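The view shows the first divider moved toward the fence (bar top cols ~425–447 at row 180) and the far divider under the slot (cols ~239–260). Measuring both.

Run:
```python
from h import *
s=dict(eef_pos=np.load("w4_pos.npy"),eef_rot=np.load("w4_rot.npy")); c=cam("wrist",s)
im=cv2.imread("pics/w4.png"); g=cv2.GaussianBlur(cv2.cvtColor(im,cv2.COLOR_BGR2GRAY),(3,3),0).astype(float)
S=cv2.GaussianBlur(cv2.cvtColor(im,cv2.COLOR_BGR2HSV)[:,:,1],(3,3),0).astype(float)
def e(I,lo,hi,sg,z):
    Y=[]
    for r in range(150,195,3):
        d=sg*np.diff(I[r,lo:hi]); i=d.argmax(); w=d[max(i-2,0):i+3].clip(0); Y.append(ray(c,[(lo+max(i-2,0)+.5+(w*np.arange(len(w))).sum()/w.sum(),r)],z)[0,1])
    return np.median(Y),np.std(Y)
print("far L",e(S,230,248,-1,.038),"far R",e(S,252,270,1,.038))
print("near L",e(g,418,436,1,.038),"near R",e(S,436,460,1,.038))
print("fence in",e(g,515,545,1,.0405))
```

```text
far L (np.float64(-0.04606516241716126), np.float64(6.071380379748218e-05)) far R (np.float64(-0.03159816492159744), np.float64(7.990379470225353e-05))
near L (np.float64(0.08650180660650501), np.float64(0.00010735707098700722)) near R (np.float64(0.10002246911983424), np.float64(6.194391699652914e-05))
fence in (np.float64(0.1601838599413783), np.float64(0.00010836572734833724))
```

Request:
send_rows --pt "0 0 0.01 0 0 0" --pt "0 0 0.02 0 0 0" --pt "0 0 0.027 0 0 0" --pt "0 0 0.031 0 0 0" --pt "0 0 0.034 0 0 0" --pt "0 0 0.036 0 0 0" --pt "0 0 0.036 0 0 0" --pt "0 0 0.036 0 0 0"

```text
time_s: 13.85
eef_pos: [0.5002, -0.0171, 0.0849]
eef_rot: [[-1.0, -0.0, 0.0], [-0.0, 1.0, 0.0], [-0.0, 0.0, -1.0]]
contact_force: [-1.0, -0.1, -1.2]
grip_width: 0.0288
```

Request:
send_rows --pt "0 0 0.005 0 0 0" --pt "0 0 0.01 0 0 0" --pt "0 0 0.014 0 0 0" --pt "0 0 0.017 0 0 0" --pt "0 0 0.019 0 0 0" --pt "0 0 0.019 0 0 0" --pt "0 0 0.019 0 0 0"

```text
time_s: 14.43
eef_pos: [0.5001, -0.0171, 0.0657]
eef_rot: [[-1.0, -0.0, -0.0], [-0.0, 1.0, 0.0], [0.0, 0.0, -1.0]]
contact_force: [0.7, -0.4, -1.2]
grip_width: 0.029
```

Request:
send_rows --pt "0 0.002 0 0 0 0" --pt "0 0.004 0 0 0 0" --pt "0 0.007 0 0 0 0" --pt "0 0.01 0 0 0 0" --pt "0 0.014 0 0 0 0" --pt "0 0.018 0 0 0 0" --pt "0 0.022 0 0 0 0" --pt "0 0.026 0 0 0 0"

```text
time_s: 15.1
eef_pos: [0.5001, 0.008, 0.0658]
eef_rot: [[-1.0, -0.001, 0.0], [-0.001, 1.0, -0.002], [-0.0, -0.002, -1.0]]
contact_force: [-0.1, -7.1, -3.6]
grip_width: 0.0289
```

Request:
send_rows --pt "0 0.004 0 0 0 0" --pt "0 0.008 0 0 0 0" --pt "0 0.012 0 0 0 0" --pt "0 0.016 0 0 0 0" --pt "0 0.019 0 0 0 0" --pt "0 0.021 0 0 0 0" --pt "0 0.022 0 0 0 0" --pt "0 0.022 0 0 0 0"

```text
time_s: 15.77
eef_pos: [0.5, 0.0304, 0.0658]
eef_rot: [[-1.0, -0.001, -0.0], [-0.001, 1.0, -0.001], [0.0, -0.001, -1.0]]
contact_force: [-0.2, -4.6, -2.9]
grip_width: 0.0291
```

Request:
send_rows --pt "0 0.002 0 0 0 0" --pt "0 0.004 0 0 0 0" --pt "0 0.006 0 0 0 0" --pt "0 0.008 0 0 0 0" --pt "0 0.0095 0 0 0 0" --pt "0 0.0105 0 0 0 0" --pt "0 0.0115 0 0 0 0" --pt "0 0.0115 0 0 0 0"

```text
time_s: 16.43
eef_pos: [0.5, 0.0417, 0.0658]
eef_rot: [[-1.0, -0.001, -0.0], [-0.001, 1.0, -0.001], [0.0, -0.001, -1.0]]
contact_force: [0.1, -5.4, -2.6]
grip_width: 0.0289
```

Request:
send_rows --pt "0 0.0005 0 0 0 0" --pt "0 0.0008 0 0 0 0"

```text
time_s: 16.6
eef_pos: [0.5, 0.0424, 0.0658]
eef_rot: [[-1.0, -0.001, -0.0], [-0.001, 1.0, -0.002], [0.0, -0.002, -1.0]]
contact_force: [-0.9, -6.1, -2.5]
grip_width: 0.0292
```

Request:
send_rows --pt "0 0.0004 0 0 0 0" --pt "0 0.0008 0 0 0 0"

```text
time_s: 16.77
eef_pos: [0.5, 0.0432, 0.0658]
eef_rot: [[-1.0, -0.001, -0.0], [-0.001, 1.0, -0.002], [0.0, -0.002, -1.0]]
contact_force: [-1.0, -5.7, -3.4]
grip_width: 0.0288
```

Request:
send_rows --pt "0 0.0002 0 0 0 0" --pt "0 0.0004 0 0 0 0"

```text
time_s: 16.93
eef_pos: [0.5, 0.0436, 0.0658]
eef_rot: [[-1.0, -0.001, -0.0], [-0.001, 1.0, -0.002], [0.0, -0.002, -1.0]]
contact_force: [-0.6, -6.4, -3.4]
grip_width: 0.0291
```

Request:
send_rows --pt "0 0.0002 0 0 0 0" --pt "0 0.0003 0 0 0 0"

```text
time_s: 17.1
eef_pos: [0.5, 0.0437, 0.0658]
eef_rot: [[-1.0, -0.001, -0.0], [-0.001, 1.0, -0.002], [0.0, -0.002, -1.0]]
contact_force: [-0.3, -6.2, -2.8]
grip_width: 0.0291
```

Request:
send_rows --pt "0 0.0001 0 0 0 0" --pt "0 0.0002 0 0 0 0"

```text
time_s: 17.27
eef_pos: [0.5, 0.0438, 0.0658]
eef_rot: [[-1.0, -0.001, -0.0], [-0.001, 1.0, -0.002], [0.0, -0.002, -1.0]]
contact_force: [-1.0, -7.8, -3.7]
grip_width: 0.0293
```

Request:
send_rows --pt "0 0.0002 0 0 0 0" --pt "0 0.0002 0 0 0 0" --pt "0 0.0002 0 0 0 0"

```text
time_s: 17.52
eef_pos: [0.5, 0.0438, 0.0658]
eef_rot: [[-1.0, -0.001, -0.0], [-0.001, 1.0, -0.002], [0.0, -0.002, -1.0]]
contact_force: [-0.4, -8.2, -3.0]
grip_width: 0.0288
```

Bearing confirmed: force is up to 8.2 N and the tool stopped at y = 0.0438, as predicted. Backing off and lifting.

Request:
send_rows --pt "0 -0.002 0 0 0 0" --pt "0 -0.004 0 0 0 0" --pt "0 -0.0042 0 0 0 0" --pt "0 -0.0042 0 0 0 0" --pt "0 -0.0042 0 0 0 0"

```text
time_s: 17.93
eef_pos: [0.5001, 0.0411, 0.0659]
eef_rot: [[-1.0, -0.0, 0.0], [-0.0, 1.0, 0.0], [-0.0, 0.0, -1.0]]
contact_force: [-0.4, -0.2, -2.4]
grip_width: 0.0291
```

Request:
send_rows --pt "0 0 -0.005 0 0 0" --pt "0 0 -0.015 0 0 0" --pt "0 0 -0.03 0 0 0" --pt "0 0 -0.045 0 0 0" --pt "0 0 -0.06 0 0 0" --pt "0 0 -0.06 0 0 0" --pt "0 0 -0.06 0 0 0"

```text
time_s: 18.52
eef_pos: [0.5006, 0.041, 0.1268]
eef_rot: [[-1.0, -0.0, 0.003], [-0.0, 1.0, -0.0], [-0.003, -0.0, -1.0]]
contact_force: [-0.1, 0.6, -1.5]
grip_width: 0.029
```

Run:
```python
from h import *
s=sensors.observe(); print(s["eef_pos"]); c=cam("wrist",s); im=grab_frame("wrist"); cv2.imwrite("pics/w5.png",im)
g=cv2.cvtColor(im,cv2.COLOR_BGR2GRAY).astype(float)
pts=dict(farL=(-.0026-0.0002,.038),farR=(.0114,.038),nearL=(.0858,.038),nearR=(.0998,.038),fence=(.1600,.0405))
for n,(y,z) in pts.items(): print(n,pix(c,[(.47,y,z)])[0])
plan((.46,-.23,.125),0)
```

```text
[0.5006 0.041  0.1268]
farL [220.0616 172.9962]
farR [239.6339 172.9994]
nearL [342.1541 173.0161]
nearR [361.4403 173.0192]
fence [446.0407 173.6243]
row [0.0401, -0.271, 0.0009, 0.0001, 0.0005, 0.0004] dist 0.274 F [-0.0725  0.1828 -2.4814]
```

View pics/w5.png

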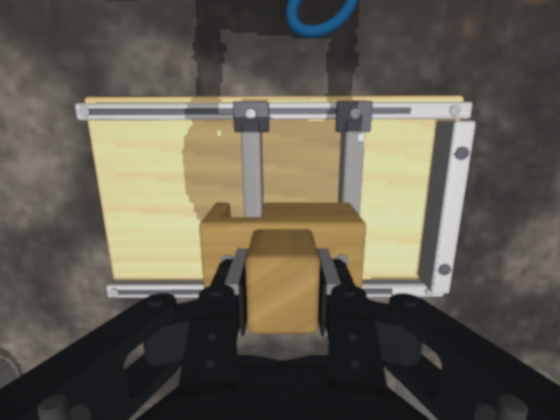

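Both dividers are set: the far one is at cols ~243–262 and the near one at ~342–362 (my predicted far columns used the wrong face value). I'll measure the lanes numerically.

Run:
```python
from h import *
s=sensors.observe(); c=cam("wrist",s)
im=cv2.imread("pics/w5.png"); g=cv2.GaussianBlur(cv2.cvtColor(im,cv2.COLOR_BGR2GRAY),(3,3),0).astype(float)
S=cv2.GaussianBlur(cv2.cvtColor(im,cv2.COLOR_BGR2HSV)[:,:,1],(3,3),0).astype(float)
def e(I,lo,hi,sg,z):
    Y=[]
    for r in range(150,195,3):
        d=sg*np.diff(I[r,lo:hi]); i=d.argmax(); w=d[max(i-2,0):i+3].clip(0); Y.append(ray(c,[(lo+max(i-2,0)+.5+(w*np.arange(len(w))).sum()/w.sum(),r)],z)[0,1])
    return np.median(Y).round(4),np.std(Y).round(5)
print("far",e(S,234,250,-1,.038),e(S,254,272,1,.038))
print("near",e(S,334,350,-1,.038),e(g,338,352,1,.038),e(S,354,372,1,.038))
print("fence in",e(g,440,460,1,.0405))
```

```text
far (np.float64(0.0133), np.float64(5e-05)) (np.float64(0.0276), np.float64(9e-05))
near (np.float64(0.0836), np.float64(5e-05)) (np.float64(0.0869), np.float64(8e-05)) (np.float64(0.0997), np.float64(4e-05))
fence in (np.float64(0.1601), np.float64(0.00011))
```

Request:
send_rows --pt "0 -0.03 0 0 0 0" --pt "0 -0.06 0 0 0 0" --pt "0 -0.085 0 0 0 0" --pt "0 -0.1 0 0 0 0" --pt "0 -0.1 0 0 0 0" --pt "0 -0.1 0 0 0 0" --pt "0 -0.1 0 0 0 0" --pt "0 -0.1 0 0 0 0"

```text
time_s: 19.23
eef_pos: [0.4997, -0.0581, 0.1254]
eef_rot: [[-1.0, -0.001, -0.001], [-0.001, 1.0, 0.001], [0.001, 0.001, -1.0]]
contact_force: [-0.1, -0.5, -1.1]
grip_width: 0.029
```

Run:
```python
from h import *
s=sensors.observe(); print(s["eef_pos"],abs(s["joint_vel"]).max()); c=cam("wrist",s); im=grab_frame("wrist"); cv2.imwrite("pics/w6.png",im)
S=cv2.GaussianBlur(cv2.cvtColor(im,cv2.COLOR_BGR2HSV)[:,:,1],(3,3),0).astype(float)
def e(I,y,sg,z):
    Y=[];U=[]
    for x in np.arange(.455,.482,.002):
        u,r=pix(c,[(x,y,z)])[0]; lo=int(u)-8; r=int(round(r))
        d=sg*np.diff(I[r,lo:lo+17]); i=d.argmax(); w=d[max(i-2,0):i+3].clip(0); U.append(lo+max(i-2,0)+.5+(w*np.arange(len(w))).sum()/w.sum()); Y.append(ray(c,[(U[-1],r)],z)[0,1])
    return np.median(Y).round(4),np.std(Y).round(5),U[0].round(1),d.max()
print("far R",e(S,.026,1,.038),"near R",e(S,.0998,1,.038))
plan((.46,-.23,.125),0)
```

```text
[ 0.4997 -0.0581  0.1254] 0.004437471085022677
far R (np.float64(0.026), np.float64(0.0001), np.float64(398.7), np.float64(23.0)) near R (np.float64(0.1), np.float64(6e-05), np.float64(502.7), np.float64(18.0))
row [0.0401, -0.1719, 0.0005, 0.0004, -0.0006, 0.0015] dist 0.177 F [ 0.0534  0.3523 -1.0952]
```

The same-type edges of the two dividers are 74.0 mm apart, so lane 2 is 60.0 mm. Placing the gauge right of the tray.

Request:
send_rows --pt "0.01 -0.03 0 0 0 0" --pt "0.02 -0.07 0 0 0 0" --pt "0.03 -0.11 0 0 0 0" --pt "0.04 -0.145 0 0 0 0" --pt "0.04 -0.165 0 0 0 0" --pt "0.04 -0.172 0 0 0 0" --pt "0.04 -0.172 0 0 0 0" --pt "0.04 -0.172 0 0 0 0"

```text
time_s: 19.95
eef_pos: [0.4602, -0.2299, 0.1256]
eef_rot: [[-1.0, -0.001, -0.0], [-0.001, 1.0, 0.001], [0.0, 0.001, -1.0]]
contact_force: [0.1, -0.4, -1.5]
grip_width: 0.029
```

Request:
send_rows --pt "0 0 0.015 0 0 0" --pt "0 0 0.035 0 0 0" --pt "0 0 0.052 0 0 0" --pt "0 0 0.064 0 0 0" --pt "0 0 0.069 0 0 0" --pt "0 0 0.071 0 0 0" --pt "0 0 0.071 0 0 0" --pt "0 0 0.071 0 0 0"

```text
time_s: 20.62
eef_pos: [0.4607, -0.2307, 0.0555]
eef_rot: [[-1.0, -0.001, 0.001], [-0.001, 1.0, -0.0], [-0.001, -0.0, -1.0]]
contact_force: [-0.7, -0.7, -1.7]
grip_width: 0.029
```

Request:
send_rows --pt "0 0 0.002 0 0 0" --pt "0 0 0.0035 0 0 0" --pt "0 0 0.0045 0 0 0" --pt "0 0 0.0045 0 0 0"

```text
time_s: 20.95
eef_pos: [0.46, -0.2311, 0.0503]
eef_rot: [[-1.0, -0.0, 0.0], [-0.0, 1.0, 0.0], [-0.0, 0.0, -1.0]]
contact_force: [-0.3, -0.4, -1.3]
grip_width: 0.0288
```

Request:
send_rows --pt "0 0 0.0004 0 0 0" --pt "0 0 0.0008 0 0 0" --pt "0 0 0.0008 0 0 0"

```text
time_s: 21.2
eef_pos: [0.4601, -0.2312, 0.05]
eef_rot: [[-1.0, -0.0, 0.0], [-0.0, 1.0, -0.0], [-0.0, -0.0, -1.0]]
contact_force: [-2.5, 0.4, 4.4]
grip_width: 0.0292
```

Touchdown at z = 0.050 with 4 N up. Releasing.

Request:
send_rows --pt "0 0 0 0 0 0" --pt "0 0 0 0 0 0" --pt "0 0 0 0 0 0" --pt "0 0 0 0 0 0" --pt "0 0 0 0 0 0" --pt "0 0 0 0 0 0" --pt "0 0 0 0 0 0" --pt "0 0 0 0 0 0" --jaw 0

```text
time_s: 21.87
eef_pos: [0.4601, -0.2311, 0.0495]
eef_rot: [[-1.0, -0.0, 0.0], [-0.0, 1.0, 0.0], [-0.0, 0.0, -1.0]]
contact_force: [0.3, -0.4, 0.8]
grip_width: 0.0854
```

Request:
send_rows --pt "0 0 -0.01 0 0 0" --pt "0 0 -0.025 0 0 0" --pt "0 0 -0.045 0 0 0" --pt "0 0 -0.07 0 0 0" --pt "0 0 -0.1 0 0 0" --pt "0 0 -0.12 0 0 0" --pt "0 0 -0.12 0 0 0" --pt "0 0 -0.12 0 0 0"

```text
time_s: 22.53
eef_pos: [0.4606, -0.2314, 0.1711]
eef_rot: [[-1.0, -0.0, 0.003], [-0.0, 1.0, -0.002], [-0.003, -0.002, -1.0]]
contact_force: [-0.2, 0.4, 0.2]
grip_width: 0.0856
```

Run:
```python
from h import *
s=sensors.observe(); print(s["time_s"],s["eef_pos"],s["grip_width"],s["contact_force"])
cv2.imwrite("pics/w7.png",grab_frame("wrist")); cv2.imwrite("pics/scene7.png",grab_frame("scene"))
```

```text
22.5333 [ 0.4606 -0.2314  0.1711] 0.08561419104761654 [-0.1541  0.3662  0.1872]
```

View pics/w7.png

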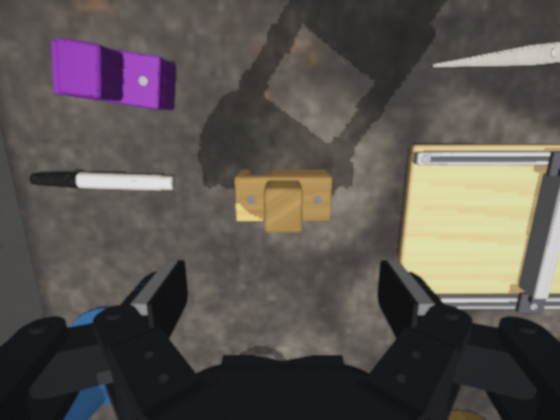

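The gauge stands upright at px (283,198), released. It is clear of the tray (left edge ~405) and the pen (right tip ~173), which is undisturbed. Handing in.

```bash
python3 -c "
from station import manip
print(manip.finish_job())"
```

```text
the job is handed in; nothing more can be done
None
```

I set both lanes with the gauge, stood the gauge upright on the worktop to the right of the tray, released it, and handed the job in at about 22.5 s. No verdict is reported.

- **First lane:** the gauge bore on the fence at 9.5 N total tool force, against about 6 N of plain drag. In the camera the lane measured 60.2 mm after I lifted the gauge out, and 60.4 mm on a second look.
- **Second lane:** the foot bore on the first divider at 8.2 N total. The tool stopped at y = 0.0438, the spot predicted from the fence contact, and the first divider's face stayed at y ≈ 0.100.
- **A check that disagreed:** one wrist view taken right after the second lane put it at about 58.4 mm. That view mixed the dividers' side and top edges. A re-check using the same edge on both dividers gave 74.0 mm, which means a 60.0 mm lane.
- **End state:** in the last picture the gauge stands upright and released, clear of the tray. The pen and purple look-alike show no sign of having moved. I saved a final scene picture but did not look at it, so the tape rolls, cup and funnel were not checked at the end. The arm was never sent near them.

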